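# Change over the tea caddies

## Task

Two wooden tea caddies with hinged lids stand on the table, the wide one open and the narrow one shut. Push the wide caddy's lid over with your fingers so that it falls shut, and flip the narrow caddy's lid up by its front lip and over to the back, so that it stays open by itself. Do not pick anything up, and leave the caddies and the things round them standing where they are.

Things in the scene. Friction and masses are not known exactly. Their poses are not given: they have to be found in the camera images.
- wide_caddy: wooden tea caddy, 110 mm wide (y), 80 mm deep (x), open-topped box 165 mm high with 7 mm walls and tea envelopes inside, standing loose on the table, about 2.2 kg; origin at the centre of its underside, z up, -x is its front (roughly towards the robot), +x its hinge side. At the start its lid stands open
- wide_caddy_lid (a joint): hinge of the wide caddy's lid: 0 = shut on the rim, grows as it swings up and back, 1.92 rad = leaning back on its stop. No spring or catch, lightly damped; below about 1.45 rad it falls shut, above it falls open. The lid: wooden board 12 mm thick, about 0.14 kg, 88 mm from hinge to front edge, underside in the plane of the hinge axis
- wide_caddy_hinge (a point): middle of the hinge axis (along the caddy's y), at the top of its back wall, 44 mm behind and 165 mm above the caddy's origin
- wide_caddy_lip (a point): middle of the outermost edge of a steel finger lip, 50 mm wide, 6 mm thick, that sticks out level 23 mm from the middle of the lid's front edge, nothing under it; 111 mm from the hinge axis; with the lid shut 67 mm in front of the caddy's origin and 171 mm above the table. With the lid open: topmost, about 44 mm behind the hinge and 102 mm above it
- narrow_caddy: wooden tea caddy, 85 mm wide (y), 80 mm deep (x), open-topped box 165 mm high with 7 mm walls and tea envelopes inside, standing loose on the table, about 2.2 kg; origin at the centre of its underside, z up, -x is its front (roughly towards the robot), +x its hinge side. At the start its lid is shut
- narrow_caddy_lid (a joint): hinge of the narrow caddy's lid: 0 = shut on the rim, grows as it swings up and back, 1.92 rad = leaning back on its stop. No spring or catch, lightly damped; below about 1.45 rad it falls shut, above it falls open. The lid: wooden board 12 mm thick, about 0.14 kg, 88 mm from hinge to front edge, underside in the plane of the hinge axis
- narrow_caddy_hinge (a point): middle of the hinge axis (along the caddy's y), at the top of its back wall, 44 mm behind and 165 mm above the caddy's origin
- narrow_caddy_lip (a point): middle of the outermost edge of a steel finger lip, 50 mm wide, 6 mm thick, that sticks out level 23 mm from the middle of the lid's front edge, nothing under it; 111 mm from the hinge axis; with the lid shut 67 mm in front of the caddy's origin and 171 mm above the table
- price_holder: bystander: small black price card in a wooden block, 22x62x58 mm, in front of the caddies, between two cake plates; origin under its centre
- honey_jar: bystander: jar with a red cap, 58x62x86 mm, behind the caddies; origin under its centre
- salt_shaker: bystander: grey salt shaker, 44 mm across, 90 mm high, behind the caddies; origin under its centre
- food_can: bystander: metal food can, 75 mm across, 58 mm high, in the row with the caddies (between them or at either end); origin under its centre

How it is judged:
By the outcome, as a careful person would: the job done as asked, in the order asked, and still so for the second after the job is handed in, with the robot touching nothing.
It also fails if it takes over 51 s, if anything falls off the work surface, if the arm or the gripper's body presses on something with over 40 N, if the wrist force passes 120 N, or if a joint passes its speed limit or range.

## Robot

A 6-joint arm with a two-finger parallel gripper is mounted at the origin on a cart in front of the work surface, level with it; the furniture and walls round the work are solid. World frame = base frame: x ahead of the robot, y to its left, z up, the work surface at z = 0. Lengths are in m, angles in degrees, forces in N, time in s.
With the tool pointing down it reaches from about 0.4 to 0.825 m from the base axis. Payload 7 kg.
Tool frame: the origin (TCP) lies at the very end of the fingers, on their centre line; the grasp point (between the pads) lies 19 mm behind it; z points along the fingers, y is the line along which they close (so a half turn about z gives the same grasp; the last joint's range is limited). The gripper opens to 88 mm and grips with 3 to 60 N. Pads are 19 mm wide; open, the fingers measure 130 mm over their backs; the gripper's body (78 mm by 193 mm) begins 47 mm behind the grasp point.
Start: joints at [86.981, 20.546, 0.682, 0, -70.136, -16.507], TCP at [0.226, 0.636, 0.189] pointing down, gripper open.
Joint ranges: [-176.03, 176.03], [-82.01, 121.73], [-58.28, 71.71], [-173.87, 95.51], [-174.79, -0.11], [-173.66, 173.66]. Speed limits (degrees/s): [136.94, 136.94, 172.46, 180, 180, 180].

## Interface

Orientations are given as [roll, pitch, yaw] about the fixed x, y, z axes, in that order (R = Rz(yaw) Ry(pitch) Rx(roll)).
In Python, from plant import get_state, imaging, r, finder gives the robot as it stands.
- The arm moves only by the shell command python3 -m handwheel 'ROWS' [FORCE]. ROWS is JSON, a list of rows, each a list of 5 numbers: the closure, from 0 (fully open) to 1 (shut), then the shift along the world's x, y, z in cm, then the turn about the world's z in degrees. A call has 1 to 8 rows; each row is the pose to reach, as a shift and turn from the pose commanded when the call began; what a row does not reach only later rows make up. A row lasts 1/8 s, in which the tool goes at most 62.5 mm and 10.7 degrees, less where a joint would pass 70% of its speed; a pose out of reach is approached as far as the arm can. A call with a gripper value outside its range is refused whole. The fingers move at their own pace and stop on an object; FORCE is the grip in N (left out, the last holds). Time passes only in rows, so rows that repeat a pose let the fingers close. It gives the time, the measured TCP pose, the force, the opening and the grip force at its end, in the units of the state.
- get_state(): the state, without advancing time (a new reading comes with each control period).
- imaging.capture(name): name is "side" or "top" or "wrist"; returns (picture, depth): 384x512x3 uint8, red, green, blue; 384x512 float32, m along the optical axis (not along the pixel's ray), 0 where there is no reading.
- imaging.get_calibration(name): a dict with "fx", "fy", "cx", "cy" (pixels), "dist" ([k1, k2, p1, p2, k3] as OpenCV has them; the pictures are not rectified), "rvec" (rotation vector, rad) and "tvec" (3), from world to camera coordinates, as OpenCV has them; the wrist camera has in their place "hand_eye" (4x4, takes a point from camera to tool coordinates, whose origin is the TCP and whose axes are the flange's). Camera axes: x right, y down, z forward; pixel columns grow to the right and rows downward; lengths in m; the calibration is good to about 2 mm. A picture is of the moment at which its call begins: read the wrist's pose just before it. get_calibration takes no time and is no camera call.
- r.close_job(): hands the job in; it is judged then, once.
Trained networks look in the newest picture that a camera, given by its name, has taken for a name from the list of things; names that differ only in an ending like _2 or _b are one class to them, and where a whole thing is asked for, a point or a joint stands for the part that bears it (a point fixed in the world has none). Each returns a list of dicts, best first, with "p" (0 to 1); they miss things now and then, are a little off and sometimes report something else, mostly with a low value. They report only what shows in the picture. A call takes as long as a camera call.
- finder.cut_out(camera, query): "region" (384x512 bool, what is visible of it) and "pixel" ([column, row] in pixels, amid what is visible of it).
The state is a dict: "time_s": time; "joints": joint angles; "qd": joint speeds; "joint_torque": joint torques, N m; "tcp_pos": TCP position; "eef_rot": TCP orientation; "contact_force": force on the tool from outside, world axes, zero at the start; "moment": the same for the moment, N m; "gripper_width": finger opening in m; "gripper_force": force on a finger pad.
Only numpy, scipy, OpenCV 4.12 (cv2) and the standard library are available. Lean on these libraries where they do the work, as an engineer would, in place of code of your own. Each camera call takes 0.05 s, during which the arm holds its last target. There are 200 camera calls.

## Working session

There is one attempt and no reset: what is moved stays moved. The work goes in short steps, Python scripts to look and compute and a shell command to move; the robot and the scene stay as the last step left them, time stands still between calls to the robot, and variables do not carry over. Pictures are saved under pics/ and viewed, at most 10 in all, crops included, and the job is handed in when it is done.

```bash
mkdir -p pics
cat > h.py <<'E'
import numpy as np, cv2
from plant import get_state, imaging, r, finder
def cloud(name, st=None):
    p,d=imaging.capture(name); c=imaging.get_calibration(name)
    K=np.array([[c['fx'],0,c['cx']],[0,c['fy'],c['cy']],[0,0,1.]])
    h,w=d.shape; u,v=np.meshgrid(np.arange(w),np.arange(h))
    n=cv2.undistortPoints(np.stack([u,v],-1).reshape(-1,1,2).astype(np.float32),K,np.array(c['dist'],float)).reshape(h,w,2)
    X=np.dstack([n*d[...,None],d])
    if 'rvec' in c:
        R=cv2.Rodrigues(np.array(c['rvec'],float))[0]; W=(X-np.array(c['tvec']).ravel())@R
    else: W=X
    W[d==0]=np.nan
    return p,W
E
python3 - <<'E'
from h import *
print(get_state())
ims=[]
for n in ['side','top']:
    p,W=cloud(n); ims.append(p); np.save(n+'.npy',W); cv2.imwrite(f'pics/{n}0.png',p[...,::-1])
    for q in ['wide_caddy','wide_caddy_lid','wide_caddy_lip','narrow_caddy','narrow_caddy_lip','narrow_caddy_lid','price_holder','honey_jar','salt_shaker','food_can']:
        for k in finder.cut_out(n,q)[:2]:
            if k['p']<.3: continue
            P=W[k['region']]; P=P[~np.isnan(P[:,0])]
            print(n,q,round(k['p'],2),np.round(k['pixel']),np.round(np.percentile(P,[3,50,97],axis=0),3).tolist() if len(P) else None)
E
```

```text
{'time_s': 0.0, 'joints': array([ 8.69798866e+01,  2.05904945e+01,  6.34804860e-01, -1.92817378e-02,
       -7.01362195e+01, -1.65069604e+01]), 'qd': array([ 0.07373231, -0.00367328, -0.03434778, -0.07797898, -0.02428153,
        0.01798253]), 'joint_torque': array([ 1.12979040e-03, -5.82721853e+01,  2.93051022e+01,  6.99689895e+00,
        6.87344917e-03, -1.71944484e-04]), 'tcp_pos': array([0.22547211, 0.6356539 , 0.18844383]), 'eef_rot': array([ 1.79906728e+02, -8.73755591e-03, -1.95336330e+01]), 'contact_force': array([ 0.09994106, -0.08009536,  0.09242072]), 'moment': array([0.01476813, 0.02932425, 0.02856301]), 'gripper_force': 0.0, 'gripper_width': 0.08753919346245226}
side wide_caddy 0.6 [287. 218.] [[0.547, -0.059, 0.008], [0.614, -0.012, 0.14], [0.675, 0.055, 0.246]]
side wide_caddy_lid 0.83 [306. 177.] [[0.633, -0.042, 0.135], [0.656, 0.007, 0.214], [0.794, 0.126, 0.261]]
side wide_caddy_lip 0.66 [305. 180.] [[0.633, -0.043, 0.17], [0.655, 0.005, 0.216], [0.68, 0.064, 0.261]]
side wide_caddy_lip 0.58 [222. 181.] [[0.524, 0.193, 0.008], [0.56, 0.212, 0.113], [0.62, 0.27, 0.
[... 1074 characters left out ...]
182. 200.] [[0.517, 0.203, 0.086], [0.567, 0.243, 0.176], [0.619, 0.289, 0.179]]
top narrow_caddy 0.64 [304. 154.] [[0.634, -0.035, 0.178], [0.657, 0.02, 0.23], [0.682, 0.07, 0.266]]
top narrow_caddy_lip 0.61 [185. 203.] [[0.517, 0.204, 0.17], [0.568, 0.243, 0.176], [0.62, 0.289, 0.179]]
top narrow_caddy_lid 0.82 [182. 199.] [[0.518, 0.205, 0.172], [0.568, 0.243, 0.176], [0.617, 0.288, 0.179]]
top price_holder 0.51 [215. 254.] [[0.455, 0.156, 0.013], [0.466, 0.18, 0.018], [0.478, 0.203, 0.058]]
top honey_jar 0.83 [242. 143.] [[0.696, 0.099, 0.006], [0.715, 0.126, 0.084], [0.747, 0.15, 0.088]]
top salt_shaker 0.81 [277. 135.] [[0.667, 0.021, 0.011], [0.73, 0.043, 0.08], [0.751, 0.066, 0.242]]
```

View pics/side0.png

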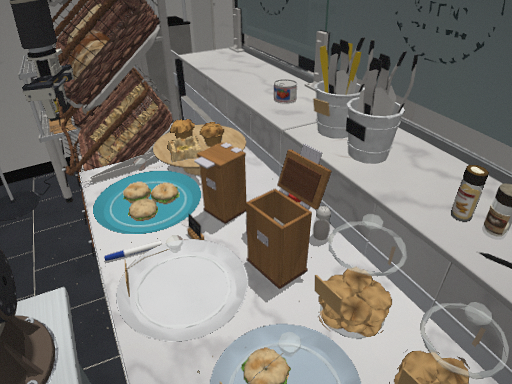

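View pics/top0.png

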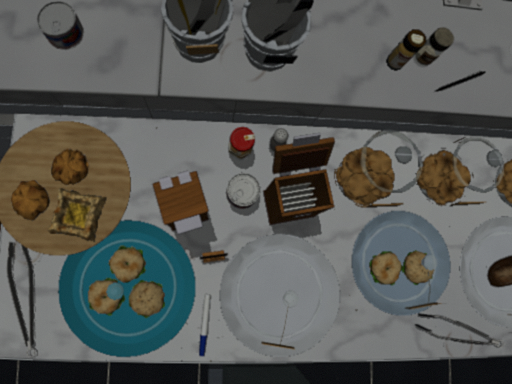

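The side view shows the narrow caddy shut at about (222,180) and the wide one open at (285,215), with its lid up at (305,178). In the top view they are at (183,200) and (300,185), with the lips at (188,225) and (305,138). Next I fit their poses.

Run:
```python
from h import *
T=np.load('top.npy');S=np.load('side.npy')
def sel(W,lo,hi):
    P=W.reshape(-1,3); return P[np.all((P>lo)&(P<hi),axis=1)]
def rect(n,P):
    c,s,a=cv2.minAreaRect(P[:,:2].astype(np.float32)); print(n,len(P),np.round(c,4),np.round(s,4),round(a,1),'z',np.round(np.median(P[:,2]),4))
for n,W in(('top',T),('side',S)):
    P=sel(W,(.49,.17,.16),(.65,.32,.2)); rect(n+' narrow lid+lip',P)
    from numpy.linalg import norm
    z=np.median(P[:,2]); 
    rect(n+' board',P[P[:,2]>z-.0015]); rect(n+' lip',P[(P[:,2]<.1765)&(P[:,0]<.545)])
    P=sel(W,(.5,-.1,.155),(.64,.12,.172)); rect(n+' wide rim',P)
    P=sel(W,(.6,-.1,.18),(.72,.12,.3)); rect(n+' wide lid',P)
    A=np.c_[P[:,1],P[:,2],np.ones(len(P))]; print(' lid plane x=a y+b z+c',np.round(np.linalg.lstsq(A,P[:,0],rcond=None)[0],3), 'yaw',)
    Q=P[P[:,2]>.255]; print(' lid top',np.round(np.percentile(Q,[2,50,98],axis=0),3).tolist())
# height map of surroundings
for x in np.arange(.4,1.0,.05):
    print(round(x,2),[ (lambda q: round(float(q[:,2].max()),2) if len(q) else None)(np.r_[sel(T,(x,y,-.1),(x+.05,y+.05,.8)),sel(S,(x,y,-.1),(x+.05,y+.05,.8))]) for y in np.arange(-.2,.65,.05)])
import cv2
p=cv2.imread('pics/top0.png')[110:270,140:350]; cv2.imwrite('pics/c.png',cv2.resize(p,None,fx=3.6,fy=3.6,interpolation=cv2.INTER_CUBIC))
```

```text
top narrow lid+lip 2383 [0.5671 0.2437] [0.115  0.0876] 18.5 z 0.1763
top board 1873 [0.5657 0.243 ] [0.1099 0.0871] 18.7 z 0.1768
top lip 472 [0.5257 0.2424] [0.0382 0.0756] 1.7 z 0.1741
top wide rim 747 [0.5994 0.0041] [0.0901 0.1128] 11.4 z 0.1641
top wide lid 1732 [0.6608 0.0164] [0.0459 0.1144] 12.0 z 0.2318
 lid plane x=a y+b z+c [-0.191  0.501  0.549] yaw
 lid top [[0.67, -0.004, 0.255], [0.677, 0.02, 0.265], [0.686, 0.044, 0.269]]
side narrow lid+lip 904 [0.5634 0.2396] [0.1113 0.0912] 16.6 z 0.1742
side board 623 [0.5641 0.2398] [0.1092 0.0906] 17.7 z 0.1748
side lip 259 [0.5246 0.2374] [0.0404 0.0823] 0.2 z 0.1724
side wide rim 817 [0.5979 0.0007] [0.0913 0.1116] 11.5 z 0.1624
side wide lid 1966 [0.6586 0.0128] [0.0458 0.1159] 11.8 z 0.2209
 lid plane x=a y+b z+c [-0.236  0.482  0.553] yaw
 lid top [[0.67, -0.008, 0.255], [0.676, 0.014, 0.261], [0.683, 0.04, 0.266]]
0.4 [0.08, 0.03, 0.03, 0.02, 0.01, 0.02, 0.03, 0.03, 0.03, 0.03, 0.14, 0.15, 0.04, 0.03, 0.03, 0.03, 0.03]
0.45 [0.07, 0.03, 0.03, 0.03, 0.02, 0.03, 0.06, 0.06, 0.06, 0.03, 0.04, 0.05, 0.12, 0.1, 0.09, 0.09, 0.0
[... 356 characters left out ...]
25, 0.09, 0.0, 0.01, 0.0, 0.0, 0.09, 0.15, 0.15, 0.14, 0.09, 0.09]
0.7 [0.18, 0.18, 0.0, 0.0, 0.09, 0.09, 0.09, 0.09, 0.0, 0.0, 0.0, 0.08, 0.09, 0.09, 0.09, 0.09, 0.08]
0.75 [0.17, 0.17, 0.17, 0.17, 0.17, 0.17, 0.17, 0.17, 0.17, 0.17, 0.17, 0.17, 0.17, 0.17, 0.17, 0.17, 0.17]
0.8 [0.17, 0.17, 0.17, 0.17, 0.41, 0.41, 0.3, 0.3, 0.3, 0.29, 0.17, 0.17, 0.17, 0.17, 0.17, 0.18, 0.17]
0.85 [0.28, 0.17, 0.17, 0.17, 0.42, 0.42, 0.33, 0.42, 0.42, 0.4, 0.17, 0.17, 0.17, 0.23, 0.23, 0.17, 0.17]
0.9 [0.28, 0.17, 0.17, 0.17, 0.42, 0.42, 0.3, 0.42, 0.42, 0.39, 0.17, 0.17, 0.17, 0.23, 0.23, 0.17, 0.17]
0.95 [0.18, 0.17, 0.17, 0.17, 0.4, 0.29, 0.17, 0.42, 0.38, 0.39, 0.17, 0.17, 0.17, 0.17, 0.17, 0.17, 0.17]
```

View pics/c.png

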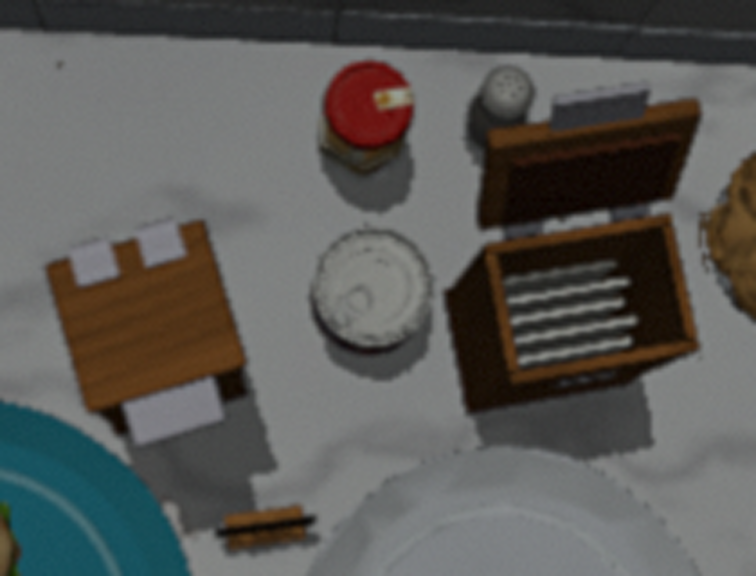

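The crop shows the narrow lip at the lower right (175,410) and its hinge at the upper left, so its yaw is about +18°. The wide lid leans back with its lip at (600,105), yaw about +11.5°. First I go above the spot behind the wide lid with the fingers closed.

```bash
python3 -m handwheel '[[1,0,0,6,0],[1,0,0,12,0],[1,0,0,17,0],[1,3,-4,17,10],[1,6.9,-8.7,17,20],[1,10.8,-13.6,17,31],[1,14.6,-18.5,17,31],[1,18.5,-23.3,17,31]]' 20
python3 -m handwheel '[[1,3.8,-4.8,0,0],[1,7.6,-9.6,0,0],[1,11.4,-14.4,0,0],[1,15.2,-19.2,0,0],[1,19,-24,0,0],[1,22.8,-28.8,0,0],[1,26.5,-33.4,0,0],[1,30,-37.8,0,0]]'
```

```text
time_s: 2.1
tcp_pos: [0.4115, 0.4014, 0.3597]
eef_rot: [-180.0, -0.0, 11.5]
contact_force: [1.1, 1.4, 0.5]
gripper_width: 0.0135
gripper_force: 0.0
time_s: 3.1
tcp_pos: [0.7117, 0.0233, 0.3593]
eef_rot: [180.0, -0.0, 11.5]
contact_force: [0.9, 1.2, 0.7]
gripper_width: 0.0009
gripper_force: 0.0
```

```bash
python3 -m handwheel '[[1,0,0,-4,0],[1,0,0,-8,0],[1,0,0,-11,0],[1,0,0,-13,0],[1,0,0,-13,0]]'
python3 -m handwheel '[[1,-1,-0.2,0,0],[1,-2,-0.4,0,0],[1,-3,-0.6,0,0],[1,-4,-0.8,0,0],[1,-4.9,-1,0,0],[1,-5.7,-1.2,0,0],[1,-6.5,-1.3,0,0],[1,-7.2,-1.5,0,0]]'
```

```text
time_s: 3.72
tcp_pos: [0.7097, 0.025, 0.2275]
eef_rot: [180.0, 0.2, 11.5]
contact_force: [-0.5, -0.6, 0.3]
gripper_width: 0.0007
gripper_force: 0.0
time_s: 4.72
tcp_pos: [0.6432, 0.0109, 0.2387]
eef_rot: [179.9, -1.0, 11.6]
contact_force: [-1.9, 6.0, 30.7]
gripper_width: 0.0004
gripper_force: 14.9
```

Run:
```python
from h import *
p,W=cloud('side'); cv2.imwrite('pics/side1.png',cv2.resize(p[100:320,150:400],None,fx=2.4,fy=2.4)[...,::-1])
```

```text
(no output)
```

View pics/side1.png

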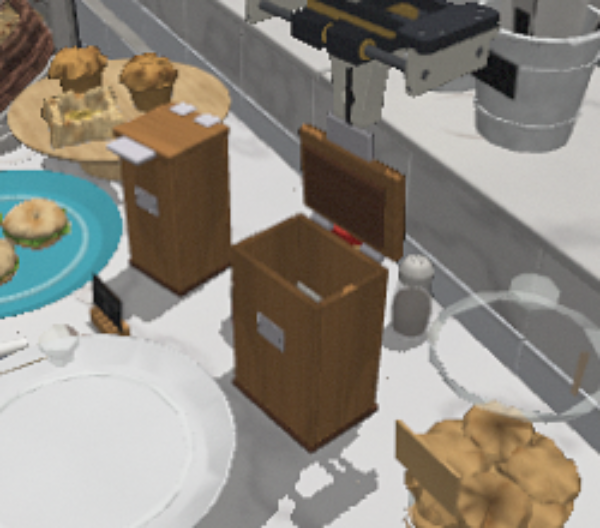

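The lid is roughly upright with the fingers behind it, but I read 30 N upward, which needs explaining before I go on.

Run:
```python
from h import *
s=get_state(); print(s['time_s'],s['tcp_pos'],s['eef_rot'],s['contact_force'],s['moment'],s['joints'])
a=np.radians(11.5); e=np.array([np.cos(a),np.sin(a)]); f=np.array([-e[1],e[0]])
O=np.array([.642,.011])
for n in('side','top'):
    p,W=cloud(n); 
    P=W.reshape(-1,3); q=P[:,:2]-O; u=q@e; v=q@f
    print(n)
    for z in np.arange(.15,.36,.01):
        m=(abs(P[:,2]-z)<.005)&(abs(u)<.12)&(abs(v)<.07)
        if m.sum(): print(round(z,2),m.sum(),np.round(np.percentile(u[m],[2,50,98]),3),np.round(np.percentile(v[m],[2,98]),3))
    cv2.imwrite('pics/%s2.png'%n,p[...,::-1])
p=cv2.imread('pics/top2.png')[80:260,200:380];q=cv2.imread('pics/side2.png')[60:240,220:400]
cv2.imwrite('pics/d.png',cv2.resize(np.hstack([p,q]),None,fx=2.2,fy=2.2,interpolation=cv2.INTER_CUBIC))
```

```text
4.775 [0.64214729 0.01073225 0.23865517] [179.93089478  -0.92848078  11.58377295] [-3.59802162  4.29511982 27.82015941] [1.4593089  0.98103354 0.00265977] [ 18.45533528  15.37232632  -0.35200125   0.18754311 -73.36221111
  83.0756127 ]
side
0.15 452 [-0.089 -0.053 -0.014] [-0.056  0.049]
0.16 709 [-0.09  -0.052 -0.008] [-0.056  0.051]
0.17 162 [-0.088 -0.007 -0.001] [-0.057  0.051]
0.18 124 [-0.013 -0.011  0.001] [-0.058  0.05 ]
0.19 155 [-0.014 -0.013  0.   ] [-0.057  0.05 ]
0.2 174 [-0.015 -0.014 -0.   ] [-0.058  0.052]
0.21 175 [-0.017 -0.015 -0.001] [-0.058  0.052]
0.22 178 [-0.018 -0.016 -0.002] [-0.058  0.048]
0.23 192 [-0.019 -0.017 -0.003] [-0.059  0.051]
0.24 254 [-0.018 -0.013 -0.006] [-0.059  0.05 ]
0.25 249 [-0.015 -0.012 -0.003] [-0.057  0.051]
0.26 88 [-0.014 -0.012 -0.009] [-0.026  0.02 ]
0.27 106 [-0.015 -0.012 -0.009] [-0.025  0.023]
0.28 83 [-0.014 -0.012  0.007] [-0.018  0.014]
0.29 99 [-0.015 -0.013  0.007] [-0.018  0.015]
0.3 105 [-0.015 -0.012  0.007] [-0.02   0.015]
0.31 103 [-0.015 -0.013  0.006] [-0.022  0.016]
0.32 124 [-0.015 -0.013  0.006] [-0.024  0.018]
0.33 45 [-0.015 -0.014  0.003] [-0.025  0.014]
0.34 48 [-0.042 -0.016  0.009] [-0.036  0.026]
0.35 261 [-0.043 -0.04  -0.002] [-0.065  0.059]
top
0.15 71 [-0.088 -0.04  -0.014] [-0.049 -0.011]
0.16 240 [-0.088 -0.046 -0.01 ] [-0.054 -0.004]
0.17 65 [-0.087 -0.046 -0.009] [-0.053 -0.01 ]
0.18 1 [-0.011 -0.011 -0.011] [-0. -0.]
0.19 4 [-0.012 -0.011 -0.011] [-0.009  0.007]
0.2 2 [-0.012 -0.012 -0.012] [-0.002  0.   ]
0.21 2 [-0.013 -0.013 -0.013] [0.004 0.007]
0.22 5 [-0.015 -0.014 -0.014] [-0.001  0.012]
0.23 2 [-0.016 -0.015 -0.015] [0.008 0.01 ]
0.24 17 [-0.016 -0.015 -0.013] [-0.026  0.019]
0.26 1 [-0.006 -0.006 -0.006] [0.026 0.026]
0.27 2 [-0.01  -0.009 -0.008] [0.026 0.026]
0.28 8 [-0.01  -0.009 -0.008] [0.015 0.026]
0.34 1 [-0.04 -0.04 -0.04] [0.004 0.004]
0.35 60 [-0.041 -0.04  -0.027] [-0.063  0.045]
```

View pics/d.png

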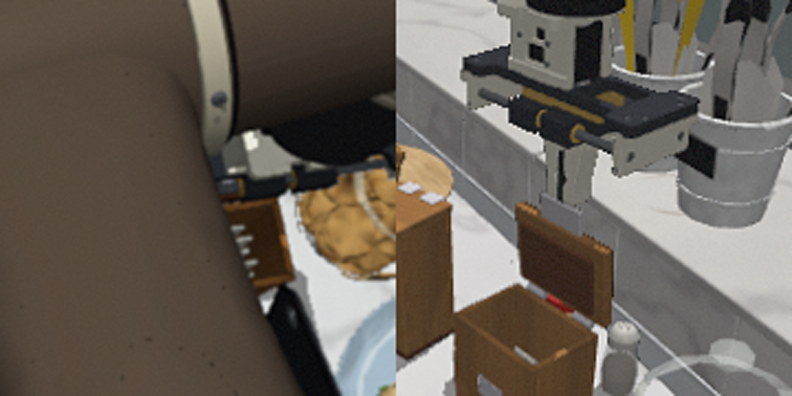

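The lid is at about 80°, and the finger's wider part, roughly 37 mm above the tip, is sitting on the end of the lip. I raise 2.5 cm to free it, then push on with the tips.

```bash
python3 -m handwheel '[[1,0,0,1,0],[1,0,0,2,0],[1,0,0,2.3,0],[1,-1,-0.2,2.3,0],[1,-2,-0.4,2.3,0],[1,-3,-0.6,2.3,0],[1,-4,-0.8,2.3,0]]'
python3 - <<'E'
from h import *
p,W=cloud('side'); cv2.imwrite('pics/side3.png',cv2.resize(p[60:320,150:400],None,fx=2.2,fy=2.2)[...,::-1])
E
```

```text
time_s: 5.75
tcp_pos: [0.5977, 0.0019, 0.2523]
eef_rot: [180.0, 0.0, 11.5]
contact_force: [0.5, -0.3, 0.2]
gripper_width: 0.0007
gripper_force: 0.0
```

View pics/side3.png

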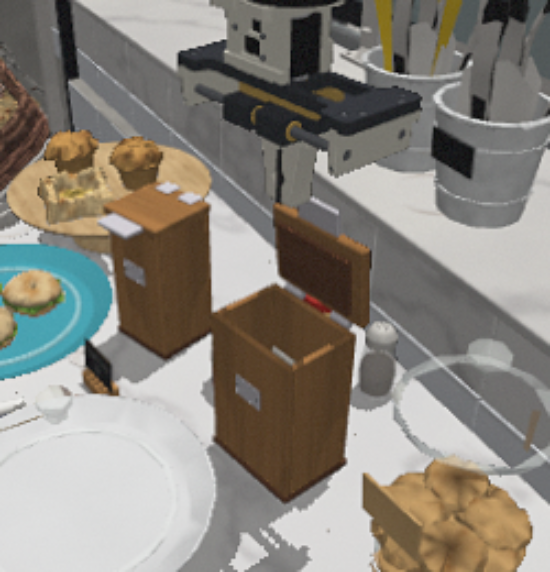

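The lid is still up and the fingers are now in front of it, with their tips at about (290,200), so they passed over its top. I measure where the tips really are.

Run:
```python
from h import *
s=get_state(); print(s['time_s'],s['tcp_pos'])
a=np.radians(11.5); e=np.array([np.cos(a),np.sin(a)]); f=np.array([-e[1],e[0]])
O=np.array([.642,.011])
p,W=cloud('side'); P=W.reshape(-1,3); q=P[:,:2]-O; u=q@e; v=q@f
for n,lo,hi in(('lid',-.03,.08),('finger',-.1,-.03)):
    print(n)
    for z in np.arange(.17,.36,.01):
        m=(abs(P[:,2]-z)<.005)&(u>lo)&(u<hi)&(abs(v)<.07)
        if m.sum(): print(round(z,2),m.sum(),np.round(np.percentile(u[m],[2,50,98]),3),np.round(np.percentile(v[m],[2,98]),3))
```

```text
5.8 [0.5968328  0.00177163 0.252692  ]
lid
0.17 115 [-0.016 -0.006 -0.   ] [-0.056  0.049]
0.18 122 [-0.014 -0.011  0.001] [-0.058  0.049]
0.19 164 [-0.014 -0.013  0.001] [-0.058  0.05 ]
0.2 175 [-0.016 -0.014 -0.004] [-0.058  0.052]
0.21 164 [-0.016 -0.015 -0.003] [-0.058  0.051]
0.22 180 [-0.018 -0.016 -0.005] [-0.058  0.052]
0.23 186 [-0.019 -0.017 -0.004] [-0.058  0.051]
0.24 252 [-0.019 -0.014 -0.006] [-0.058  0.05 ]
0.25 238 [-0.015 -0.012 -0.004] [-0.058  0.049]
0.26 86 [-0.014 -0.012 -0.01 ] [-0.027  0.021]
0.27 85 [-0.015 -0.013 -0.009] [-0.026  0.012]
0.28 1 [-0.012 -0.012 -0.012] [-0.012 -0.012]
finger
0.17 30 [-0.088 -0.084 -0.039] [-0.055  0.003]
0.29 51 [-0.06  -0.058 -0.039] [-0.018  0.014]
0.3 106 [-0.06  -0.058 -0.039] [-0.018  0.014]
0.31 108 [-0.06  -0.058 -0.038] [-0.019  0.014]
0.32 113 [-0.06  -0.058 -0.039] [-0.02   0.016]
0.33 127 [-0.06  -0.058 -0.038] [-0.023  0.017]
0.34 97 [-0.06  -0.058 -0.04 ] [-0.024  0.019]
0.35 22 [-0.062 -0.06  -0.04 ] [-0.036 -0.02 ]
```

The real fingertips are about 34 mm above the reported TCP, so they only caught the end of the lip. I go back behind the lid and lower with that offset in mind.

```bash
python3 -m handwheel '[[1,0,0,3,0],[1,3,0.6,4,0],[1,7,1.4,4,0],[1,10,2,4,0],[1,10,2,1,0],[1,10,2,-2,0],[1,10,2,-4.7,0],[1,10,2,-4.7,0]]'
python3 - <<'E'
from h import *
s=get_state(); print(s['contact_force'])
p,W=cloud('side'); cv2.imwrite('pics/side4.png',cv2.resize(p[60:320,150:400],None,fx=2.2,fy=2.2)[...,::-1])
E
```

```text
time_s: 6.85
tcp_pos: [0.6973, 0.022, 0.2028]
eef_rot: [180.0, 0.3, 11.5]
contact_force: [-0.2, -0.2, -0.0]
gripper_width: 0.0008
gripper_force: 0.0
[-0.23620066 -0.2239039  -0.00795955]
```

View pics/side4.png

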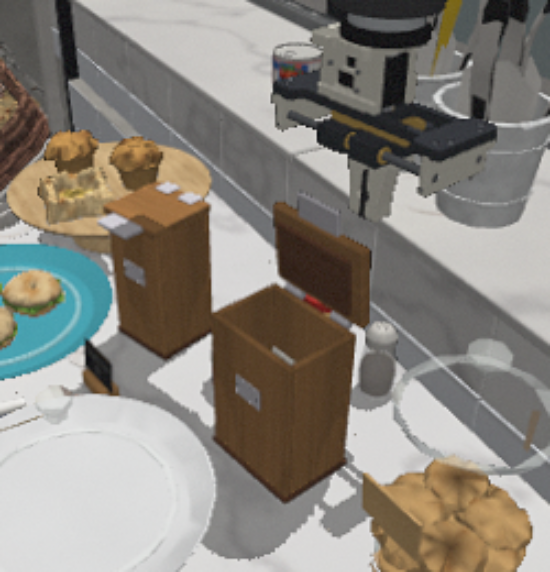

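The fingers, tips at (375,215), are behind the lid and below its top edge. Now I push.

```bash
python3 -m handwheel '[[1,-1.5,-0.3,0,0],[1,-3,-0.6,0,0],[1,-4,-0.8,0,0],[1,-5,-1,0,0],[1,-6,-1.2,0.2,0],[1,-7,-1.4,0.6,0],[1,-8,-1.6,1,0],[1,-9,-1.8,1.5,0]]'
python3 -m handwheel '[[0,0,0,4,0],[0,0,0,8,0],[0,0,0,8,0]]' 4
python3 - <<'E'
from h import *
p,W=cloud('side'); cv2.imwrite('pics/side5.png',cv2.resize(p[60:320,150:400],None,fx=2.2,fy=2.2)[...,::-1])
E
```

```text
time_s: 7.9
tcp_pos: [0.608, 0.004, 0.2207]
eef_rot: [180.0, -0.0, 11.5]
contact_force: [0.2, -0.2, 0.5]
gripper_width: 0.0005
gripper_force: 0.0
time_s: 8.28
tcp_pos: [0.61, 0.0041, 0.3046]
eef_rot: [180.0, -0.4, 11.5]
contact_force: [-0.4, -0.4, -0.9]
gripper_width: 0.025
gripper_force: 0.0
```

View pics/side5.png

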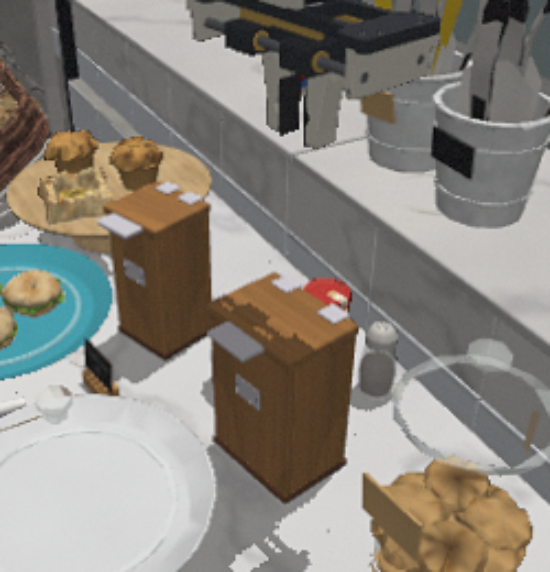

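The wide lid is shut, its lip at (235,340), and the narrow caddy looks undisturbed. Next I go above the narrow lip with the gripper open, and measure lip and fingertips together.

```bash
python3 -m handwheel '[[0,-2,5,0,0],[0,-4,10,0,3],[0,-6,15,0,6.5],[0,-7.5,19,0,6.5],[0,-8.9,22.3,0,6.5],[0,-8.9,22.3,-1,6.5],[0,-8.9,22.3,-1,6.5]]' 4
cat > m.py <<'E'
from h import *
s=get_state(); print(s['tcp_pos'],s['eef_rot'],s['gripper_width'])
a=np.radians(18); e=np.array([np.cos(a),np.sin(a)]); f=np.array([-e[1],e[0]])
O=s['tcp_pos'][:2]
def an(n,W,p):
    P=W.reshape(-1,3); C=p.reshape(-1,3).astype(float); q=P[:,:2]-O; u=q@e; v=q@f
    m=(abs(P[:,2]-.173)<.006)&(u>-.04)&(u<.13)&(abs(v)<.07)
    g=m&(C.max(1)-C.min(1)<30)&(C.max(1)>100)&(u<.04)
    print(n,'lid uv',np.round(np.percentile(u[m],[1,99]),4),np.round(np.percentile(v[m&(u>.03)],[1,99]),4) if (m&(u>.03)).any() else '', 'lip',g.sum(), np.round(np.percentile(u[g],[1,99]),4),np.round(np.percentile(v[g],[2,98]),4),'z',np.median(P[g,2]))
    try: print('  lid yaw', cv2.minAreaRect(P[m][:,:2].astype(np.float32)))
    except Exception as x: print(x)
    for z in np.arange(.19,.42,.01):
        k=(abs(P[:,2]-z)<.005)&(abs(u)<.06)&(abs(v)<.11)
        if k.sum()>3: print('  ',round(z,2),k.sum(),np.round(np.percentile(u[k],[2,98]),3),np.round(np.percentile(v[k],[2,50,98]),3))
for n in('side','top'):
    p,W=cloud(n); an(n,W,p)
R=cv2.Rodrigues(np.zeros(3))[0]
from scipy.spatial.transform import Rotation as Ro
s=get_state(); p,W=cloud('wrist'); H=np.array(imaging.get_calibration('wrist')['hand_eye'])
X=W@H[:3,:3].T+H[:3,3]; X=X@Ro.from_euler('xyz',s['eef_rot'],degrees=True).as_matrix().T+s['tcp_pos']
an('wrist',X,p); cv2.imwrite('pics/w.png',p[...,::-1])
E
python3 m.py
```

```text
time_s: 9.2
tcp_pos: [0.5187, 0.2266, 0.2887]
eef_rot: [179.9, 0.2, 18.0]
contact_force: [-0.4, 0.3, 0.1]
gripper_width: 0.0871
gripper_force: 0.0
[0.51872309 0.22658902 0.2887176 ] [1.79949661e+02 1.62762025e-01 1.80005524e+01] 0.08709539716153264
side lid uv [-0.0081  0.0994] [-0.0459  0.0415] lip 133 [-0.0085  0.0171] [-0.0252  0.0234] z 0.17197801448747502
  lid yaw ((0.5635182857513428, 0.24014222621917725), (0.1130010262131691, 0.09109614789485931), 17.735801696777344)
   0.32 8 [-0.012  0.006] [0.043 0.044 0.05 ]
   0.33 98 [-0.013  0.01 ] [-0.062 -0.048  0.058]
   0.34 115 [-0.013  0.011] [-0.062 -0.049  0.059]
   0.35 110 [-0.013  0.008] [-0.064 -0.045  0.054]
   0.36 121 [-0.013  0.009] [-0.065 -0.053  0.058]
   0.37 128 [-0.013  0.009] [-0.067 -0.048  0.061]
   0.38 93 [-0.013  0.008] [-0.068  0.045  0.063]
   0.39 122 [-0.04   0.034] [-0.09  -0.088  0.081]
   0.4 403 [-0.041  0.033] [-0.091 -0.069  0.082]
   0.41 416 [-0.041  0.029] [-0.095 -0.052  0.081]Traceback (most recent call last):
  File "m.py", line 16, in <module>
    p,W=cloud(n); an(n,W,p)
                  ~~
[... 261 characters left out ...]
]),4),'z',np.median(P[g,2]))
                              ~~~~~~~~~~~~~^^^^^^^^^^^^^
    return _quantile_unchecked(
        a, q, axis, out, overwrite_input, method, keepdims, weights)
    return _ureduce(a,
                    func=_quantile_ureduce_func,
    ...<5 lines>...
                    overwrite_input=overwrite_input,
                    method=method)
    r = func(a, **kwargs)
    result = _quantile(arr,
                       quantiles=q,
    ...<2 lines>...
                       out=out,
                       weights=wgt)
    slices_having_nans = np.isnan(arr[-1, ...])
                                  ~~~^^^^^^^^^
IndexError: index -1 is out of bounds for axis 0 with size 0
```

Closed or open, the tips stay about 34–36 mm above the reported TCP, and the gripper is centred on the lip (lip v −25…+23 mm, fingers −62…+58 mm). I shift 2 mm outward, descend so the tips are about 7 mm below the lip, and close gently.

```bash
python3 -m handwheel '[[0,-0.2,0,-4,0],[0,-0.2,0,-8,0],[0,-0.2,0,-11,0],[0,-0.2,0,-14,0],[0,-0.2,0,-16,0],[0,-0.2,0,-16,0]]' 4
python3 -m handwheel '[[1,0,0,0,0],[1,0,0,0,0],[1,0,0,0,0],[1,0,0,0,0],[1,0,0,0,0],[1,0,0,0,0]]' 5
sed -i "s/('side','top')/('side',)/;/^R=/,\$d" m.py; python3 m.py
```

```text
time_s: 10.05
tcp_pos: [0.5172, 0.2256, 0.1291]
eef_rot: [179.9, 0.2, 17.9]
contact_force: [-0.1, 0.1, 0.7]
gripper_width: 0.0878
gripper_force: 0.0
time_s: 10.8
tcp_pos: [0.5178, 0.2268, 0.1307]
eef_rot: [180.0, -0.0, 18.0]
contact_force: [0.9, -4.0, 3.3]
gripper_width: 0.0497
gripper_force: 5.0
[0.51779706 0.22675312 0.13065714] [ 1.79965050e+02 -7.43523519e-03  1.79755330e+01] 0.049668021991862515
side lid uv [-0.0137  0.1   ] [-0.0458 -0.0057] lip 104 [-0.0145  0.0171] [-0.0424  0.0355] z 0.17200418765072661
  lid yaw ((0.5613530874252319, 0.23614975810050964), (0.11660832911729813, 0.08780369907617569), 16.51559829711914)
   0.19 82 [-0.014  0.007] [-0.044 -0.031  0.037]
   0.2 63 [-0.015  0.006] [-0.046 -0.03   0.038]
   0.21 54 [-0.014 -0.003] [-0.043  0.025  0.041]
   0.22 35 [-0.014  0.001] [-0.044  0.028  0.044]
   0.23 71 [-0.04   0.032] [-0.09  -0.087  0.081]
   0.24 264 [-0.041  0.034] [-0.09  -0.061  0.083]
   0.25 346 [-0.042  0.029] [-0.09  -0.018  0.082]
   0.26 343 [-0.042  0.032] [-0.096 -0.036  0.086]
   0.27 674 [-0.041  0.03 ] [-0.098 -0.056  0.092]
   0.28 294 [-0.035  0.028] [-0.095 -0.015  0.079]
   0.29 163 [-0.025  0.023] [-0.019 -0.013  0.045]
   0.3 142 [-0.025  0.021] [-0.019 -0.014  0.046]
   0.31 133 [-0.025  0.019] [-0.018 -0.013  0.046]
   0.32 106 [-0.041  0.029] [-0.018 -0.015  0.038]
   0.33 164 [-0.042  0.023] [-0.036 -0.001  0.047]
   0.34 218 [-0.039  0.027] [-0.039 -0.027  0.022]
   0.35 108 [-0.033  0.014] [-0.033 -0.026  0.005]
   0.36 139 [-0.048  0.024] [-0.048 -0.037  0.008]
   0.37 214 [-0.048  0.024] [-0.048 -0.037  0.01 ]
   0.38 224 [-0.047  0.024] [-0.047 -0.038  0.013]
   0.39 225 [-0.048  0.028] [-0.047 -0.036  0.01 ]
   0.4 227 [-0.048  0.024] [-0.047 -0.037  0.011]
   0.41 238 [-0.047  0.026] [-0.047 -0.037  0.012]
```

The lip is gripped (49.7 mm, 5 N). Now I lift along the arc.

```bash
python3 -m handwheel '[[1,0.1,-0.05,0.9,0],[1,0.25,0,1.8,0],[1,0.5,0.1,2.7,0],[1,0.8,0.2,3.6,0],[1,1.65,0.45,5.2,0],[1,2.7,0.8,6.7,0],[1,4,1.2,7.9,0],[1,5.5,1.7,8.9,0]]'
python3 - <<'E'
from h import *
a=np.radians(18); e=np.array([np.cos(a),np.sin(a)]); f=np.array([-e[1],e[0]])
p,W=cloud('side'); P=W.reshape(-1,3); q=P[:,:2]-np.array([.615,.257]); u=q@e; v=q@f
for z in np.arange(.16,.3,.01):
    m=(abs(P[:,2]-z)<.005)&(abs(u)<.13)&(abs(v)<.06)
    if m.sum(): print(round(z,2),m.sum(),np.round(np.percentile(u[m],[2,50,98]),3),np.round(np.percentile(v[m],[2,98]),3))
cv2.imwrite('pics/x.png',cv2.resize(p[60:320,120:370],None,fx=2.2,fy=2.2)[...,::-1])
E
```

```text
time_s: 11.85
tcp_pos: [0.5729, 0.2452, 0.2202]
eef_rot: [-179.9, -0.0, 18.0]
contact_force: [0.1, 2.2, -4.8]
gripper_width: 0.0499
gripper_force: 5.0
0.16 395 [-0.083 -0.042  0.   ] [-0.043  0.041]
0.17 27 [-0.01  -0.001  0.008] [-0.044  0.028]
0.18 64 [-0.016 -0.011  0.004] [-0.044  0.03 ]
0.19 64 [-0.022 -0.017 -0.002] [-0.044  0.031]
0.2 64 [-0.028 -0.023 -0.008] [-0.044  0.03 ]
0.21 64 [-0.033 -0.029 -0.012] [-0.044  0.029]
0.22 73 [-0.039 -0.035 -0.019] [-0.044  0.031]
0.23 95 [-0.039 -0.036 -0.025] [-0.044  0.04 ]
0.24 108 [-0.04  -0.038 -0.03 ] [-0.043  0.043]
0.25 27 [-0.047 -0.043 -0.039] [-0.023  0.024]
0.26 102 [-0.057 -0.049 -0.036] [-0.04   0.037]
0.27 95 [-0.057 -0.052 -0.036] [-0.041  0.04 ]
0.28 96 [-0.058 -0.051 -0.036] [-0.041  0.039]
0.29 99 [-0.058 -0.052 -0.035] [-0.043  0.041]
```

View pics/x.png

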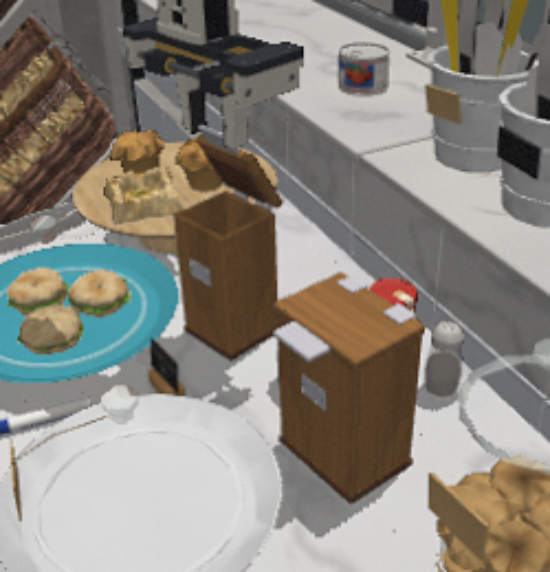

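The lid is at about 60°, still gripped, and the caddy has not moved. I carry on past vertical, then release and rise.

```bash
python3 -m handwheel '[[1,0.8,0.25,0.3,0],[1,1.65,0.5,0.6,0],[1,2.5,0.8,0.8,0],[1,3.4,1.1,0.95,0],[1,4.3,1.4,1,0],[1,5.1,1.65,1,0],[1,6,1.95,0.9,0],[1,6.9,2.2,0.7,0]]'
python3 -m handwheel '[[1,0.5,0.15,-0.15,0],[0,0.5,0.15,-0.15,0],[0,0.5,0.15,-0.15,0],[0,0.5,0.15,-0.15,0],[0,0.5,0.15,-0.15,0],[0,0.5,0.15,4,0],[0,0.5,0.15,9,0],[0,0.5,0.15,12,0]]'
cat > n.py <<'E'
from h import *
a=np.radians(18); e=np.array([np.cos(a),np.sin(a)]); f=np.array([-e[1],e[0]])
p,W=cloud('side'); P=W.reshape(-1,3); q=P[:,:2]-np.array([.615,.257]); u=q@e; v=q@f
for z in np.arange(.16,.3,.01):
    m=(abs(P[:,2]-z)<.005)&(abs(u)<.13)&(abs(v)<.06)
    if m.sum(): print(round(z,2),m.sum(),np.round(np.percentile(u[m],[2,50,98]),3),np.round(np.percentile(v[m],[2,98]),3))
def rect(n,lo,hi):
    Q=P[np.all((P>lo)&(P<hi),axis=1)]; c,s,a=cv2.minAreaRect(Q[:,:2].astype(np.float32)); print(n,np.round(c,4),np.round(s,4),round(a,1),'z',np.round(np.median(Q[:,2]),4))
rect('wide lid',(.5,-.1,.16),(.7,.12,.185)); 
for n,W in(('side',W),('old',np.load('side.npy'))):
    P=W.reshape(-1,3)
    for k,lo,hi in(('narrow body',(.49,.17,.05),(.65,.32,.15)),('wide body',(.5,-.09,.05),(.66,.09,.15)),('card',(.44,.12,.01),(.5,.24,.07)),('shaker',(.7,.0,.02),(.76,.08,.1))): rect(n+' '+k,lo,hi)
E
python3 n.py
```

```text
time_s: 12.9
tcp_pos: [0.6425, 0.2666, 0.2264]
eef_rot: [-180.0, -0.0, 18.0]
contact_force: [0.3, 4.9, 4.2]
gripper_width: 0.0498
gripper_force: 5.0
time_s: 13.9
tcp_pos: [0.647, 0.2674, 0.3495]
eef_rot: [-180.0, -0.2, 18.0]
contact_force: [0.1, -0.5, -0.8]
gripper_width: 0.088
gripper_force: 0.0
0.16 392 [-0.083 -0.04   0.001] [-0.042  0.041]
0.17 120 [-0.002  0.005  0.013] [-0.043  0.042]
0.18 96 [0.002 0.005 0.02 ] [-0.043  0.042]
0.19 121 [0.004 0.008 0.022] [-0.043  0.04 ]
0.2 122 [0.008 0.012 0.024] [-0.044  0.042]
0.21 120 [0.011 0.015 0.028] [-0.042  0.042]
0.22 126 [0.015 0.019 0.032] [-0.043  0.044]
0.23 144 [0.019 0.024 0.035] [-0.042  0.042]
0.24 145 [0.026 0.031 0.039] [-0.042  0.042]
0.25 65 [0.034 0.038 0.041] [-0.023  0.025]
0.26 75 [0.038 0.041 0.045] [-0.023  0.025]
0.27 13 [0.043 0.044 0.047] [-0.02   0.025]
wide lid [ 0.5822 -0.0027] [0.1116 0.1147] 12.1 z 0.1752
side narrow body [0.574  0.2434] [0.0846 0.088 ] 18.7 z 0.1102
side wide body [ 0.5728 -0.0226] [0.067 0.135] 47.5 z 0.1014
side card [0.4603 0.1795] [0.1187 0.0395] 89.2 z 0.0241
side shaker [0.7343 0.0273] [0.0335 0.0406] 72.2 z 0.0555
old narrow body [0.5609 0.2193] [0.0613 0.1155] 61.8 z 0.102
old wide body [ 5.921e-01 -3.000e-04] [0.0809 0.1143] 13.0 z 0.1111
old card [0.4602 0.1801] [0.1194 0.0393] 89.3 z 0.0244
old shaker [0.7333 0.029 ] [0.0355 0.0391] 16.2 z 0.0552
```

The narrow lid leans back on its stop at about 110°, the wide lid is shut, and the bystanders are where they were. I hand in.

```bash
python3 -c "from plant import r; print(r.close_job())"
```

```text
the job is handed in; nothing more can be done
None
```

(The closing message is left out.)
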